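# Close an electrode tube, draw it from the rack and hold it out level

### The job

In the rack on the welding bench, one of the three electrode storage tubes has its push-on cap standing proud: with the tube still in its socket, press that cap down fully home so that the electrodes cannot slide out. Then draw that tube up out of the rack, turn it on its side and hold it out level for me to take, at least 25 cm above the bench; finish while still holding it, still, with nothing else carrying it. Leave the other two tubes standing in their sockets and do not disturb the pliers or the bracket on the bench.

Things in the scene. Friction and masses are not known exactly. Their poses are not given: they have to be found in the camera images.
- tube_mid (a point): The tube whose cap stands proud: white round plastic, 34 mm diameter, upright in one of three sockets (which one varies). Point on its axis 95 mm above its foot, 103 mm above the bench as it stands; z runs along the tube to the cap. The 34 mm body goes on 65 mm above this point to a shoulder; then a 26 mm neck under the cap. 190 mm long with cap home. 0.12-0.23 kg, balanced near this point.
- cap_top (a point): Centre of the flat top of that tube's cap: black, round, 31 mm diameter, 30 mm tall, z along the tube. Fully home its rim meets the tube's shoulder with no gap and this point is 95 mm above tube_mid (198 mm above the bench as the tube stands in its socket); as found it stands 9 to 13 mm higher and a band of white neck shows beneath the cap.
- tube_cap (a joint): How far the cap stands proud, in m: 0 is fully home (rim on the shoulder, a hard stop), 0.009 to 0.013 as found. Friction fit: it slides along the tube at about 8 N of push or pull and stays where it is left, so hold the tube by its body, not its cap; once home the push rises sharply (15 N is enough to be sure).
- other_a_mid (a point): One of the two other electrode tubes, of the same size and look but with the cap fully home (190 mm long, top 198 mm above the bench): point on its axis 95 mm above its foot. It stands in another socket and is to be left there.
- other_b_mid (a point): The second of the two other electrode tubes, as other_a_mid.
- rack: Steel rack fixed to the bench: flat bar 70 mm (x) by 330 mm (y), 8 mm thick, with three upright pipe sockets in a row at y = -125, 0, +125 mm. Each is 43 mm outside, 37 mm inside, its mouth 78 mm above the bench; the tubes stand in them on the bar. A tube is clear of its socket once lifted 70 mm. Origin: centre of the bar's underside, z up.
- stake: Bench stake, a small green cast pyramid anvil with a bare steel spike, 105 mm square at its widest, 175 mm tall, fixed to the bench to the left of the rack. Origin at the centre of its underside.
- pliers_mid (a point): Locking pliers of bare steel lying on the bench to the right of the rack, loose, about 195 mm long, 50 mm wide and 18 mm high; the point lies near their middle.
- bracket_mid (a point): Loose bent aluminium bracket on the bench to the right of the rack, beyond the pliers: foot 60 by 80 mm, upright flange 49 mm tall; the point lies over the middle of the foot, 12 mm above the bench.
Mind the look-alikes: they are no part of the job. Leave any yellow look-alike of the part that bears tube_mid alone.

How it is judged:
By the outcome, as a careful person would: the job done as asked, in the order asked, and still so for the second after the job is handed in, while the arm keeps its last pose, push and grip.
It also fails if it takes over 51 s, if anything falls off the work surface, if the arm or the gripper's body presses on something with over 40 N, if the wrist force passes 120 N, or if a joint passes its speed limit or range.

### The arm

A 6-joint arm with a two-finger parallel gripper is mounted at the origin on the work surface. World frame = base frame: x ahead of the robot, y to its left, z up, the work surface at z = 0. Lengths are in mm, angles in rad, forces in N, time in s.
With the tool pointing down it reaches from about 300 to 1000 mm from the base axis. Payload 5.1 kg.
Tool frame: the origin (TCP) lies at the very end of the fingers, on their centre line; the grasp point (between the pads) lies 19 mm behind it (env.tcp_to_grasp is the distance from the TCP to the grasp point, in mm); x points along the fingers, y is the direction in which the jaws open and shut, and the axes are right-handed (so a half turn about x gives the same grasp; the last joint's range is limited). The gripper opens to 95 mm and grips with 3 to 60 N. Pads are 20 mm wide; open, the fingers measure 119 mm over their backs; the gripper's body (75 mm by 180 mm) begins 59 mm behind the grasp point.
Start: joints at [1.051, 0.124, 1.65, -0, 1.367, -0.083], TCP at [274.996, 588.95, 214.656] pointing down, gripper open.
Joint ranges: [-2.61, 2.61], [-1.02, 2.33], [0.03, 2.71], [-1.35, 4.49], [0.32, 2.68], [-2.91, 2.91]. Speed limits (rad/s): [2.57, 2.57, 3.14, 3.14, 3.14, 3.14].

### API

Orientations are given as a unit quaternion [x, y, z, w].
In Python, from plant import env gives the robot as it stands.
- The arm moves only by the tool send_rows, never from a script. Its argument "targets" is a list of rows, each a list of 3 entries, a list of its own where there are three numbers: the shift along the tool's x, y, z in cm, then the turn about the tool's x in degrees, then the opening, from -1 (shut) to 1 (fully open). In form: [[[dx, dy, dz], yaw, gripper], ...]. A call has 1 to 12 rows; each row shifts and turns the commanded pose from where the row before left it, along the tool's axes as they then stand; what a row does not reach is not made up. A row lasts 1/12 s, in which the tool goes at most 41.7 mm and 7.16 degrees, less where a joint would pass 70% of its speed; a pose out of reach is approached as far as the arm can. A call with a gripper value outside its range is refused whole. The fingers move at their own pace and stop on an object; the grip force is fixed at half the most. Time passes only in rows, so rows that do not move let the fingers close. It gives the time, the measured TCP pose, the force and the opening at its end, in the units of the state.
- env.get_obs(): the state, without advancing time (a new reading comes with each control period).
- env.grab_frame(name): name is "scene" or "top" or "wrist"; returns (picture, depth): 384x512x3 uint8, red, green, blue; 384x512 float32, mm along the optical axis (not along the pixel's ray), 0 where there is no reading.
- env.camera_params(name): a dict with "mtx" (3x3 intrinsics, pixels), "k1" (the pictures are not rectified: a ray, as slopes to the right and down, at radius r is drawn at 1 + k1 r^2 times it, then the intrinsics apply), "R" (3x3) and "t" (3): a world point X has camera coordinates R X + t. Camera axes: x right, y down, z forward; pixel columns grow to the right and rows downward; lengths in mm; the calibration is good to about 2 mm. A picture is of the moment at which its call begins: read the wrist's pose just before it. camera_params takes no time and is no camera call; for the wrist camera it gives the pose at the moment of the call.
- env.finish_job(): hands the job in, once; it reports no verdict.
Trained networks look in the newest picture that a camera, given by its name, has taken for a name from the list of things; names that differ only in an ending like _2 or _b are one class to them, and where a whole thing is asked for, a point or a joint stands for the part that bears it (a point fixed in the world has none). Each returns a list of dicts, best first, with "score" (0 to 1); they miss things now and then, are a little off and sometimes report something else, mostly with a low value. They report only what shows in the picture. A call takes as long as a camera call. They do not tell look-alikes from the thing itself.
- env.silhouettes(camera, label): "mask" (384x512 bool, what is visible of it) and "position" ([column, row] in pixels, amid what is visible of it).
- env.landmark_of(camera, label): "position" ([column, row] in pixels: a listed point, or the origin of a listed thing).
The state is a dict: "clock": time; "qpos": joint angles; "qd": joint speeds; "joint_torque": joint torques, N m; "tool_pos": TCP position; "tool_rot": TCP orientation; "ft_force": force on the tool from outside, world axes, zero at the start; "wrist_torque": the same for the moment, N m; "finger_gap": finger opening in mm.
Only numpy, scipy, OpenCV 4.12 (cv2) and the standard library are available. Lean on these libraries where they do the work, as an engineer would, in place of code of your own. Each camera call takes 0.05 s, during which the arm holds its last target.

## Working session

There is one attempt and no reset: what is moved stays moved. The work goes in short steps, Python scripts to look and compute and a tool call to move; the robot and the scene stay as the last step left them, time stands still between calls to the robot, and variables do not carry over. Pictures are saved under pics/ and viewed, and the job is handed in when it is done.

Besides the shell and the picture viewer there is one more tool, called after "Call:" as name(argument=value, ...), one argument or row to a line, values as JSON. send_rows: Moves the arm, as the interface text tells. Its arguments: {"type":"object","properties":{"targets":{"type":"array","items":{"type":"array"}}},"required":["targets"]}

```bash
ls; mkdir -p pics; cat > h.py <<'E'
import numpy as np, cv2
from plant import env
def save(n,p): cv2.imwrite('pics/'+n+'.png',cv2.cvtColor(p,cv2.COLOR_RGB2BGR))
def ray(cp,u,v):
    M=cp['mtx'];p=np.array([[[u,v]]],float)
    q=cv2.undistortPoints(p,np.array(M,float),np.array([cp['k1'],0,0,0.]))[0,0]
    return np.array([q[0],q[1],1.])
def w(cp,u,v,d):
    return np.array(cp['R']).T@(ray(cp,u,v)*d-np.array(cp['t']))
def atz(cp,u,v,z):
    R=np.array(cp['R']);c=-R.T@np.array(cp['t']);r=R.T@ray(cp,u,v)
    return c+r*(z-c[2])/r[2]
def proj(cp,X):
    R=np.array(cp['R']);q,_=cv2.projectPoints(np.array(X,float).reshape(-1,1,3),cv2.Rodrigues(R)[0],np.array(cp['t'],float),np.array(cp['mtx'],float),np.array([cp['k1'],0,0,0.]))
    return q[:,0]
E
python3 - <<'E'
from h import *
print(env.get_obs())
for n in ['scene','top']:
    p,d=env.grab_frame(n); save(n,p); np.save(n+'_d.npy',d); np.save(n+'_p.npy',p)
    cp=env.camera_params(n); print(n,-np.array(cp['R']).T@cp['t'],cp['k1'])
    for l in ['tube_mid','cap_top','other_a_mid','rack','stake','pliers_mid','bracket_mid']:
        for r in env.landmark_of(n,l):
            u,v=r['position'];dd=d[int(v),int(u)]
            print(l,round(r['score'],2),np.round([u,v]),np.round(w(cp,u,v,dd)))
E
```

```text
pics
{'clock': 0.0, 'qpos': array([ 1.05137924e+00,  1.24448982e-01,  1.65168091e+00, -2.76179188e-05,
        1.36751033e+00, -8.25670909e-02]), 'qd': array([ 0.00034524, -0.00082554, -0.00111855, -0.00037911, -0.00044392,
       -0.00069861]), 'joint_torque': array([-7.94805510e-04, -4.17611110e+01, -3.59928238e+01,  7.73403724e-02,
        4.92948561e-02, -1.77197048e-04]), 'tool_pos': array([274.69626074, 588.38333408, 213.41930077]), 'tool_rot': array([ 0.15252838,  0.69051145, -0.1539168 ,  0.69010047]), 'ft_force': array([ 0.69966539,  0.6442619 , -0.29503366]), 'wrist_torque': array([-0.02587154,  0.01827777,  0.01948237]), 'finger_gap': 95.0620113662827}
scene [1650.98328955   34.0449832   980.84269152] -0.08281091346686148
tube_mid 0.91 [180. 221.] [ 631. -196.  114.]
tube_mid 0.68 [147. 242.] [ 727. -272.  118.]
cap_top 0.71 [180. 189.] [ 315. -254.   -4.]
cap_top 0.55 [144. 219.] [ 712. -275.  189.]
other_a_mid 0.56 [262. 200.] [524.  38. 113.]
rack 0.76 [220. 232.] [586. -90.  35.]
stake 0.78 [382. 240.] [619. 394.  44.]
pliers_mid 0.83 [131. 214.] [ 488. -387.   19.]
pliers_mid 0.71 [125. 244.] [ 659. -362.   45.]
bracket_mid 0.89 [126. 246.] [ 660. -361.   40.]
bracket_mid 0.65 [179. 190.] [ 605. -195.  208.]
top [ 4.45959487e+02 -8.40933180e-02  1.34871962e+03] -0.05638352509898459
tube_mid 0.49 [347. 155.] [ 696. -259.  178.]
tube_mid 0.43 [323. 186.] [ 601. -185.  171.]
cap_top 0.51 [327. 178.] [ 620. -192.  207.]
cap_top 0.48 [353. 149.] [ 710. -276.  195.]
other_a_mid 0.65 [255. 217.] [505.  23. 199.]
rack 0.71 [288. 203.] [547. -76. 186.]
stake 0.67 [144. 201.] [565. 386.  97.]
pliers_mid 0.75 [383. 227.] [ 478. -410.   17.]
bracket_mid 0.58 [368. 183.] [ 633. -369.    3.]
```

```bash
python3 - <<'E'
import numpy as np,cv2
from h import save
p=np.load('scene_p.npy'); save('s1',cv2.resize(p,(800,600)))
save('s1c',cv2.resize(p[150:280,90:290],(800,520),interpolation=cv2.INTER_CUBIC))
p=np.load('top_p.npy'); save('t1',cv2.resize(p,(800,600)))
E
```

```text
(no output)
```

View pics/s1.png

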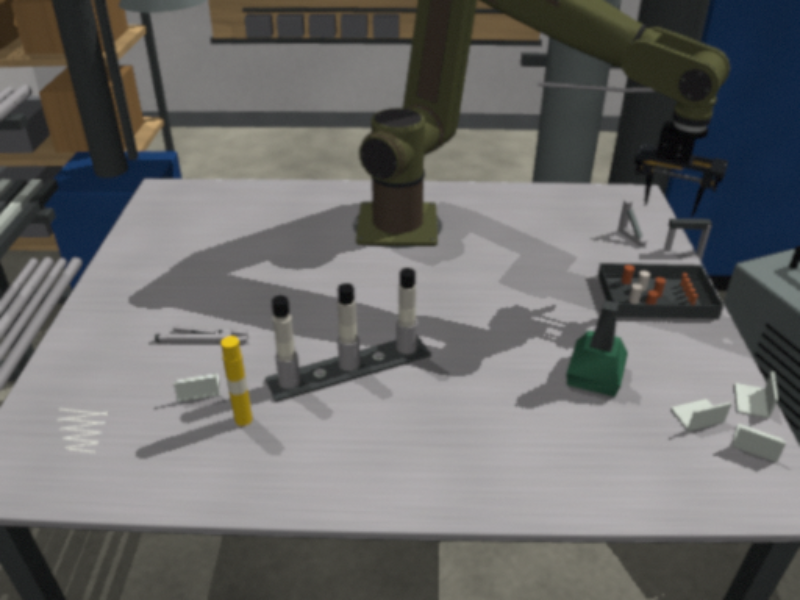

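View pics/s1c.png

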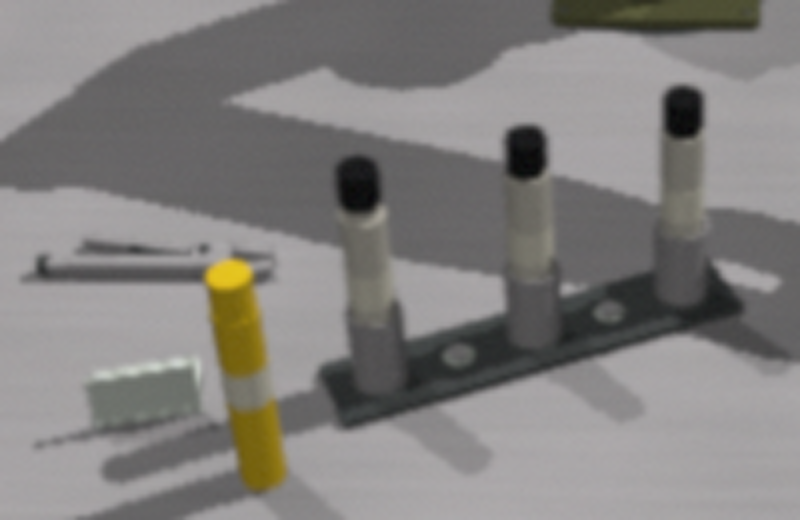

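View pics/t1.png

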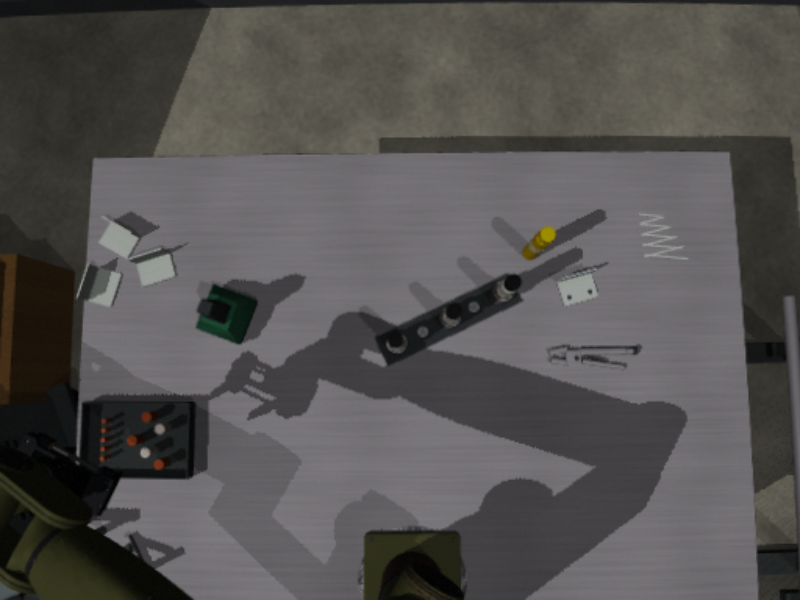

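```bash
python3 - <<'E'
from h import *
for n in ['top','scene']:
    cp=env.camera_params(n);p=np.load(n+'_p.npy').astype(int);d=np.load(n+'_d.npy')
    H,W=d.shape;ok=(p.max(2)<60)&(d>0)
    v,u=np.nonzero(ok)
    X=np.array([w(cp,a,b,d[b,a]) for a,b in zip(u,v)])
    s=(X[:,2]>150)&(X[:,2]<225)&(X[:,0]>450)&(X[:,0]<760)&(X[:,1]<150)&(X[:,1]>-330)
    X=X[s];uv=np.c_[u,v][s]
    lab=np.zeros((H,W),np.uint8);lab[uv[:,1],uv[:,0]]=1
    k,L=cv2.connectedComponents(lab)
    for i in range(1,k):
        m=L[uv[:,1],uv[:,0]]==i
        if m.sum()<10: continue
        x=X[m];z=np.percentile(x[:,2],90);t=x[x[:,2]>z-4]
        print(n,i,m.sum(),uv[m].mean(0).round(1),'top z',np.percentile(x[:,2],[50,70,80,90,97]).round(1),t.mean(0).round(1))
E
```

```text
top 1 88 [327.6 180.5] top z [207.1 207.9 209.  209.7 210.2] [ 611.9 -194.1  208. ]
top 2 92 [290.3 199.4] top z [198.2 199.5 200.1 200.9 202.3] [557.8 -83.2 199.4]
top 3 90 [253.  217.4] top z [198.2 199.1 200.1 201.2 202.5] [506.1  30.  199.5]
scene 1 97 [260.1 177.9] top z [191.8 197.2 198.8 199.5 201.6] [512.9  31.1 198.7]
scene 2 104 [220.9 188. ] top z [192.4 197.7 198.4 199.3 200.2] [565.8 -81.2 198.2]
scene 3 126 [179.  195.8] top z [201.7 206.9 207.7 209.  210.1] [ 618.1 -193.9  207.8]
```

```bash
cat >> h.py <<'E'
from scipy.spatial.transform import Rotation as Ro
def st():
    o=env.get_obs(); return np.array(o['tool_pos']),Ro.from_quat(o['tool_rot']).as_matrix(),o
def delta(target):  # cm in tool axes
    p,R,o=st(); return R.T@(np.array(target)-p)/10
E
python3 - <<'E'
from h import *
p,R,o=st();print(R.round(3))
row=np.array([615-506,-195-30,0.]);row/=np.linalg.norm(row);perp=np.array([-row[1],row[0],0])
print(row,perp)
for s in (1,-1):
  a=np.degrees(np.arctan2((s*perp)@R[:,2],(s*perp)@R[:,1]));print('yaw',a)
print(delta([p[0],p[1],330]),delta([613,-194,330]))
E
```

```text
[[ 0.     0.423  0.906]
 [ 0.     0.906 -0.423]
 [-1.     0.     0.   ]]
[ 0.43597907 -0.8999568   0.        ] [0.8999568  0.43597907 0.        ]
yaw 39.124583696342135
yaw -140.87541630365786
[-1.15307466e+01  4.42218061e-04  2.51052911e-04] [-11.53153103 -56.64393372  63.74845727]
```

Call:
send_rows(
  targets=[
    [[-2, 0, 0], 6.5, -1],
    [[-2, 0, 0], 6.5, -1],
    [[-2, 0, 0], 6.5, -1],
    [[-2, 0, 0], 6.5, -1],
    [[-2, 0, 0], 6.5, -1],
    [[-1.5, 0, 0], 6.6, -1],
    [[0, 0, 0], 0, -1],
    [[0, 0, 0], 0, -1],
  ],
)

```text
clock: 1.47
tool_pos: [275.2, 589.3, 330.7]
tool_rot: [0.375, 0.6, -0.374, 0.6]
ft_force: [0.6, -1.4, -0.7]
finger_gap: 47.3
```

```bash
python3 - <<'E'
from h import *
p,R,o=st();print(p,R.round(3),o['qpos'].round(2),o['finger_gap'])
print(delta([613,-194,330]))
E
```

```text
[275.19644119 589.28615815 330.65170626] [[ 0.001  0.898  0.439]
 [ 0.002  0.439 -0.898]
 [-1.     0.002 -0.001]] [ 1.05  0.08  1.51 -0.    1.55  0.6 ] 47.30061611610487
[-4.27376832e-02 -4.03808519e+00  8.52066945e+01]
```

Call:
send_rows(
  targets=[
    [[0, -0.4, 3], 0, -1],
    [[0, -0.4, 3.4], 0, -1],
    [[0, -0.4, 3.4], 0, -1],
    [[0, -0.4, 3.4], 0, -1],
    [[0, -0.4, 3.4], 0, -1],
    [[0, -0.4, 3.4], 0, -1],
    [[0, -0.4, 3.4], 0, -1],
    [[0, -0.4, 3.4], 0, -1],
    [[0, -0.4, 3.4], 0, -1],
    [[0, -0.4, 3.4], 0, -1],
    [[0, 0, 3.4], 0, -1],
    [[0, 0, 3.4], 0, -1],
  ],
)

```text
clock: 2.47
tool_pos: [414.9, 206.2, 327.6]
tool_rot: [0.374, 0.6, -0.375, 0.599]
ft_force: [0.5, 0.4, 0.0]
finger_gap: 0.6
```

Call:
send_rows(
  targets=[
    [[0, 0, 3.4], 0, -1],
    [[0, 0, 3.4], 0, -1],
    [[0, 0, 3.4], 0, -1],
    [[0, 0, 3.4], 0, -1],
    [[0, 0, 3.4], 0, -1],
    [[0, 0, 3.4], 0, -1],
    [[0, 0, 3.4], 0, -1],
    [[0, 0, 3.4], 0, -1],
    [[0, 0, 3.4], 0, -1],
    [[0, 0, 3.4], 0, -1],
    [[0, 0, 0], 0, -1],
    [[0, 0, 0], 0, -1],
  ],
)

```text
clock: 3.47
tool_pos: [563.2, -99.0, 326.8]
tool_rot: [0.375, 0.601, -0.376, 0.598]
ft_force: [-0.9, 0.4, 0.7]
finger_gap: 0.2
```

```bash
python3 - <<'E'
from h import *
p,R,o=st();print(p,R.round(3),o['qpos'].round(2),o['finger_gap'],o['ft_force'])
print(delta([613,-194,330]))
cp=env.camera_params('wrist')
q,d=env.grab_frame('wrist');np.save('w1.npy',q);np.save('w1d.npy',d);save('w1',cv2.resize(q,(800,600)))
print(-np.array(cp['R']).T@cp['t'],np.array(cp['R']).round(2))
print(proj(cp,[[613,-194,208],[560,-83,198]]))
E
```

```text
[563.19860695 -99.04496539 326.83283686] [[-0.004  0.9    0.436]
 [ 0.001  0.436 -0.9  ]
 [-1.    -0.003 -0.003]] [-0.27 -0.09  1.68  0.    1.56 -0.72] 0.18812147319272093 [-0.89657913  0.36853845  0.65067563]
[-0.3526885   0.34186346 10.7156625 ]
[534.5508394  -36.86560053 497.22218233] [[ 0.9   0.44 -0.  ]
 [ 0.42 -0.87  0.24]
 [ 0.1  -0.22 -0.97]]
[[256.03076597 282.43197669]
 [256.88096877 170.534284  ]]
```

View pics/w1.png

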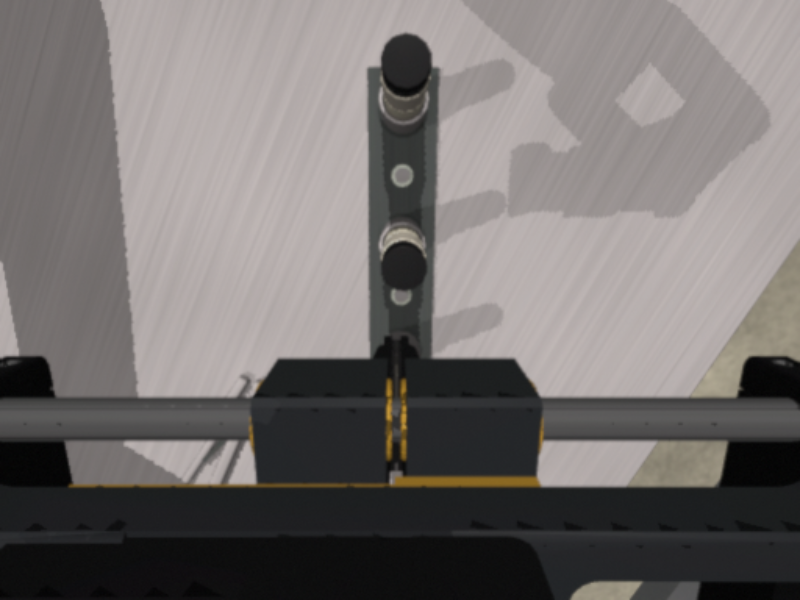

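Call:
send_rows(
  targets=[
    [[0, 0.1, 3], 0, -1],
    [[0, 0.1, 3.5], 0, -1],
    [[0, 0.1, 3.5], 0, -1],
    [[0, 0, 3], 0, -1],
    [[0, 0, 2], 0, -1],
    [[0, 0, 0], 0, -1],
    [[0, 0, 0], 0, -1],
  ],
)

```text
clock: 4.1
tool_pos: [631.6, -230.6, 328.6]
tool_rot: [0.375, 0.6, -0.375, 0.599]
ft_force: [0.4, -0.2, -0.3]
finger_gap: 0.2
```

```bash
python3 - <<'E'
from h import *
p,R,o=st();print(p,o['qd'].round(3),o['ft_force'])
cp=env.camera_params('wrist')
q,d=env.grab_frame('wrist');np.save('w2.npy',q);np.save('w2d.npy',d);save('w2',cv2.resize(q[40:290,130:390],(780,750))[:600])
X=[[613,-194,208],[560,-83,198]]
print(proj(cp,X))
v,u=np.nonzero((q.max(2)<60)&(d>0))
P=np.array([w(cp,a,b,d[b,a]) for a,b in zip(u,v)])
for c in X:
    m=(np.linalg.norm(P[:,:2]-np.array(c)[:2],axis=1)<40)&(P[:,2]>150)&(P[:,2]<225)
    x=P[m];z=np.percentile(x[:,2],[10,50,90]);t=x[x[:,2]>z[2]-4]
    print(m.sum(),z,t.mean(0),t.min(0),t.max(0),u[m].mean(),v[m].mean())
for r in env.landmark_of('wrist','cap_top'): print(r['score'],r['position'],atz(cp,*r['position'],208))
E
```

```text
[ 631.62041241 -230.64552322  328.55068177] [ 0.018 -0.029  0.014  0.003  0.005  0.004] [ 0.35906338 -0.17049925 -0.3059923 ]
[[251.83597424 146.45436539]
 [252.6909857    9.45936775]]
738 [206.64013636 207.57131404 208.46926955] [ 615.33364875 -195.99279025  207.58886806] [ 600.68017039 -210.55839143  204.78434611] [ 630.77422949 -181.43386338  209.51479403] 253.1029810298103 148.920054200542
1037 [184.50400641 197.68317858 198.92494668] [562.6946382 -85.1413998 197.9127207] [546.83255269 -98.40597158 194.99085603] [576.96703173 -70.60304331 199.97618416] 254.24783027965285 16.488910318225653
0.92 [255.5, 150.7] [ 618.06431908 -196.15986185  208.        ]
0.66 [300.7, 241.8] [ 703.97922051 -262.10027471  208.        ]
```

View pics/w2.png

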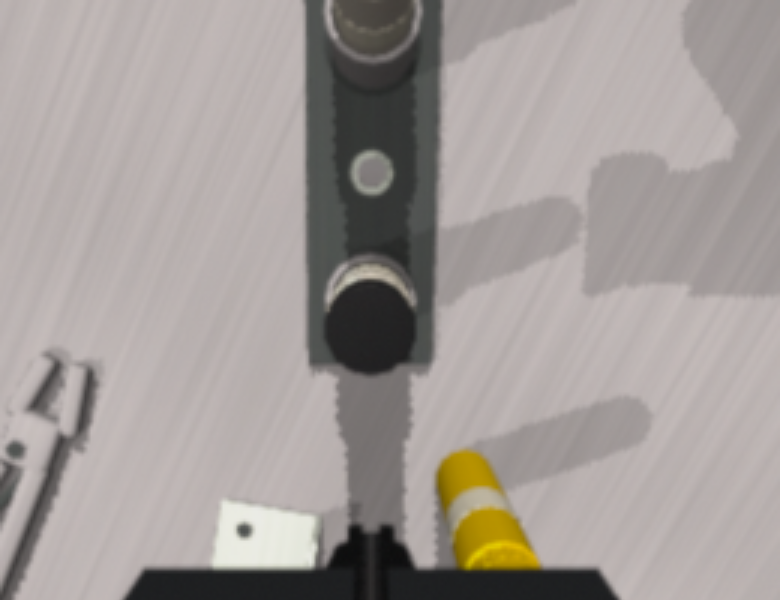

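Candidates: the white tubes at scene pixels (179,196), (221,188) and (260,178), plus the yellow look-alike at about (152,243). The tube at (179,196) fits. Its cap top measures 207.6 mm in all three cameras, against 198 mm for the other two, and the enlarged scene crop shows white neck under its cap. In the wrist crop its cap is at (370,325), centre about (615,-196).

```bash
python3 - <<'E'
from h import *
print(delta([615.3,-196,230]), st()[0])
E
```

```text
[ 9.95158366  0.02653122 -3.74348833] [ 631.51765722 -229.83324966  329.48437779]
```

Call:
send_rows(
  targets=[
    [[0, 0, -1.9], 0, -1],
    [[0, 0, -1.8], 0, -1],
    [[2, 0, 0], 0, -1],
    [[3, 0, 0], 0, -1],
    [[3, 0, 0], 0, -1],
    [[1.5, 0, 0], 0, -1],
    [[0, 0, 0], 0, -1],
    [[0, 0, 0], 0, -1],
    [[0, 0, 0], 0, -1],
  ],
)

```text
clock: 4.95
tool_pos: [616.6, -198.2, 237.1]
tool_rot: [0.375, 0.598, -0.375, 0.6]
ft_force: [0.1, -0.2, 0.6]
finger_gap: 0.7
```

```bash
python3 - <<'E'
from h import *
print(delta([615.3,-196,208]), st()[0],st()[2]['ft_force'])
E
```

```text
[ 2.90744742 -0.02524294 -0.25935017] [ 616.57213128 -198.18840035  237.08105241] [ 0.10803413 -0.18110458  0.64524164]
```

Call:
send_rows(
  targets=[
    [[1.2, 0, -0.2], 0, -1],
    [[1, 0, 0], 0, -1],
    [[0.3, 0, 0], 0, -1],
    [[0.2, 0, 0], 0, -1],
    [[0.2, 0, 0], 0, -1],
    [[0.2, 0, 0], 0, -1],
    [[0, 0, 0], 0, -1],
    [[0, 0, 0], 0, -1],
  ],
)

```text
clock: 5.62
tool_pos: [615.9, -196.9, 206.1]
tool_rot: [0.376, 0.598, -0.375, 0.6]
ft_force: [-0.5, 0.5, 5.9]
finger_gap: 0.5
```

```bash
python3 - <<'E'
from h import *
p,R,o=st();print(p,o['ft_force'],o['qd'].round(3))
E
```

```text
[ 615.86177853 -196.94379016  206.07005217] [-0.50475158  0.51798155  5.89314557] [-0.001  0.001 -0.    -0.     0.002 -0.003]
```

Contact made. I'll press on in 1 mm steps.

Call:
send_rows(
  targets=[
    [[0.1, 0, 0], 0, -1],
    [[0.1, 0, 0], 0, -1],
    [[0.1, 0, 0], 0, -1],
    [[0.1, 0, 0], 0, -1],
    [[0.1, 0, 0], 0, -1],
    [[0.1, 0, 0], 0, -1],
    [[0, 0, 0], 0, -1],
    [[0, 0, 0], 0, -1],
  ],
)

```text
clock: 6.28
tool_pos: [616.1, -197.1, 200.6]
tool_rot: [0.376, 0.598, -0.375, 0.601]
ft_force: [-1.2, 0.1, 8.0]
finger_gap: 0.7
```

Call:
send_rows(
  targets=[
    [[0.1, 0, 0], 0, -1],
    [[0.1, 0, 0], 0, -1],
    [[0.1, 0, 0], 0, -1],
    [[0, 0, 0], 0, -1],
    [[0, 0, 0], 0, -1],
  ],
)

```text
clock: 6.7
tool_pos: [616.4, -197.2, 198.3]
tool_rot: [0.376, 0.597, -0.375, 0.601]
ft_force: [-1.4, -0.4, 8.7]
finger_gap: 0.6
```

Call:
send_rows(
  targets=[
    [[0.1, 0, 0], 0, -1],
    [[0.05, 0, 0], 0, -1],
    [[0, 0, 0], 0, -1],
    [[0, 0, 0], 0, -1],
  ],
)

```text
clock: 7.03
tool_pos: [617.1, -197.4, 198.4]
tool_rot: [0.376, 0.597, -0.375, 0.602]
ft_force: [-0.8, 1.3, 12.6]
finger_gap: 0.4
```

Call:
send_rows(
  targets=[
    [[0.1, 0, 0], 0, -1],
    [[0.1, 0, 0], 0, -1],
    [[0, 0, 0], 0, -1],
    [[0, 0, 0], 0, -1],
  ],
)

```text
clock: 7.37
tool_pos: [618.0, -197.7, 198.4]
tool_rot: [0.376, 0.596, -0.375, 0.603]
ft_force: [-2.0, 1.0, 16.8]
finger_gap: 0.4
```

Call:
send_rows(
  targets=[
    [[0.1, 0, 0], 0, -1],
    [[0.1, 0, 0], 0, -1],
    [[0, 0, 0], 0, -1],
    [[0, 0, 0], 0, -1],
  ],
)

```text
clock: 7.7
tool_pos: [618.6, -197.9, 198.4]
tool_rot: [0.376, 0.595, -0.374, 0.604]
ft_force: [-2.7, 1.9, 23.4]
finger_gap: 0.1
```

Call:
send_rows(
  targets=[
    [[-1.5, 0, 0], 0, -1],
    [[-3, 0, 0], 0, -1],
    [[-3, 0, 0], 0, 1],
    [[0, 0, 0], 0, 1],
    [[0, 0, 0], 0, 1],
    [[0, 0, 0], 0, 1],
    [[0, 0, 0], 0, 1],
    [[0, 0, 0], 0, 1],
    [[0, 0, 0], 0, 1],
  ],
)

```text
clock: 8.45
tool_pos: [614.2, -196.3, 262.3]
tool_rot: [0.375, 0.6, -0.376, 0.598]
ft_force: [-0.1, 0.3, 0.2]
finger_gap: 41.3
```

```bash
python3 - <<'E'
from h import *
p,R,o=st();print(p,o['ft_force'],o['finger_gap'],R.round(3)); print(delta([615.3,-196,128]))
q,d=env.grab_frame('scene');save('s2',cv2.resize(q[150:280,90:290],(800,520),interpolation=cv2.INTER_CUBIC))
E
```

```text
[ 614.20658637 -196.26340342  262.32688012] [-0.11125892  0.30851165  0.18223468] 41.33605956494497 [[-0.003  0.9    0.436]
 [ 0.001  0.436 -0.9  ]
 [-1.    -0.002 -0.002]]
[13.43237486  0.13544189  0.05213073]
```

View pics/s2.png

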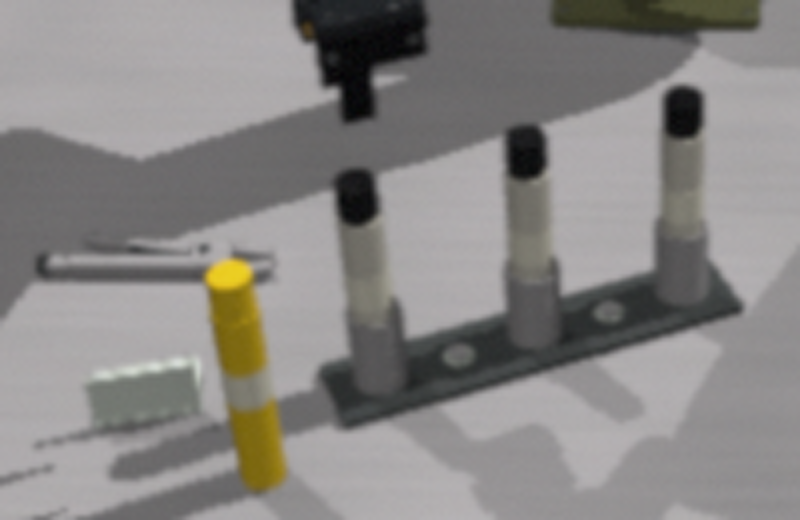

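The cap at crop (357,195) now sits directly on the body with no neck showing, like the other two. Next I'll open the fingers, descend over the tube and grip its upper body.

Call:
send_rows(
  targets=[
    [[0, 0.1, 0], 0, 1],
    [[0, 0, 0], 0, 1],
    [[0, 0, 0], 0, 1],
    [[0, 0, 0], 0, 1],
    [[0, 0, 0], 0, 1],
    [[0, 0, 0], 0, 1],
    [[2, 0, 0], 0, 1],
    [[3, 0, 0], 0, 1],
    [[3, 0, 0], 0, 1],
    [[3, 0, 0], 0, 1],
  ],
)

```text
clock: 9.33
tool_pos: [615.9, -196.2, 153.6]
tool_rot: [0.375, 0.599, -0.375, 0.6]
ft_force: [-0.3, -0.4, -0.5]
finger_gap: 95.0
```

Call:
send_rows(
  targets=[
    [[1.4, 0, 0], 0, 1],
    [[0.9, 0, 0], 0, 1],
    [[0, 0, 0], 0, 1],
    [[0, 0, 0], 0, 1],
    [[0, 0, 0], 0, 1],
  ],
)

```text
clock: 9.75
tool_pos: [617.1, -196.7, 133.7]
tool_rot: [0.376, 0.598, -0.375, 0.601]
ft_force: [1.3, 0.4, 1.2]
finger_gap: 95.0
```

```bash
python3 - <<'E'
from h import *
p,R,o=st();print(p,o['ft_force'],o['finger_gap']); print(delta([615.3,-196,128]))
E
```

```text
[ 617.10435831 -196.65197911  133.68589283] [1.25336869 0.35145781 1.16500756] 94.96002966647438
[ 0.56785478 -0.13533345 -0.13902315]
```

Call:
send_rows(
  targets=[
    [[0.5, -0.1, -0.1], 0, 1],
    [[0, 0, 0], 0, 1],
    [[0, 0, 0], 0, 1],
  ],
)

```text
clock: 10.0
tool_pos: [614.5, -195.7, 126.8]
tool_rot: [0.375, 0.599, -0.375, 0.6]
ft_force: [-0.4, 0.7, -0.4]
finger_gap: 95.3
```

Call:
send_rows(
  targets=[
    [[0, 0, 0], 0, -1],
    [[0, 0, 0], 0, -1],
    [[0, 0, 0], 0, -1],
    [[0, 0, 0], 0, -1],
    [[0, 0, 0], 0, -1],
    [[0, 0, 0], 0, -1],
    [[0, 0, 0], 0, -1],
    [[0, 0, 0], 0, -1],
    [[0, 0, 0], 0, -1],
    [[0, 0, 0], 0, -1],
  ],
)

```text
clock: 10.83
tool_pos: [614.4, -195.6, 126.1]
tool_rot: [0.375, 0.599, -0.375, 0.599]
ft_force: [-1.3, 0.4, 0.8]
finger_gap: 33.8
```

Call:
send_rows(
  targets=[
    [[0, 0, 0], 0, -1],
    [[0, 0, 0], 0, -1],
    [[0, 0, 0], 0, -1],
    [[-0.5, 0, 0], 0, -1],
    [[-1, 0, 0], 0, -1],
    [[-2, 0, 0], 0, -1],
    [[-2, 0, 0], 0, -1],
    [[-2, 0, 0], 0, -1],
    [[0, 0, 0], 0, -1],
    [[0, 0, 0], 0, -1],
  ],
)

```text
clock: 11.67
tool_pos: [615.3, -195.9, 203.2]
tool_rot: [0.376, 0.598, -0.375, 0.601]
ft_force: [-0.6, -0.7, -2.2]
finger_gap: 33.7
```

Call:
send_rows(
  targets=[
    [[-1.5, 0, 0], 0, -1],
    [[-1, -1.5, 0], 0, -1],
    [[0, -2.5, 0], 0, -1],
    [[0, -2.5, 0], 0, -1],
    [[0, -2.5, 0], 0, -1],
    [[0, -2.5, -1], 0, -1],
    [[0, -2.5, -2], 0, -1],
    [[0, -1, -2], 0, -1],
    [[0, 0, -1], 0, -1],
    [[0, 0, 0], 0, -1],
    [[0, 0, 0], 0, -1],
    [[0, 0, 0], 0, -1],
  ],
)

```text
clock: 12.67
tool_pos: [454.1, -207.2, 226.2]
tool_rot: [0.375, 0.599, -0.375, 0.599]
ft_force: [0.7, 0.3, -1.0]
finger_gap: 33.7
```

```bash
python3 - <<'E'
from h import *
p,R,o=st();print(p,o['ft_force'],o['wrist_torque'],o['finger_gap'])
cp=env.camera_params('wrist')
q,d=env.grab_frame('wrist');save('w3',q)
q,d=env.grab_frame('scene');save('s3',cv2.resize(q[100:300,60:326],(798,600),interpolation=cv2.INTER_CUBIC))
E
```

```text
[ 454.07119892 -207.2370131   226.21169872] [ 0.73581697  0.25184406 -0.95555509] [-0.04157437  0.05991957 -0.00777432] 33.739248999552906
```

View pics/s3.png

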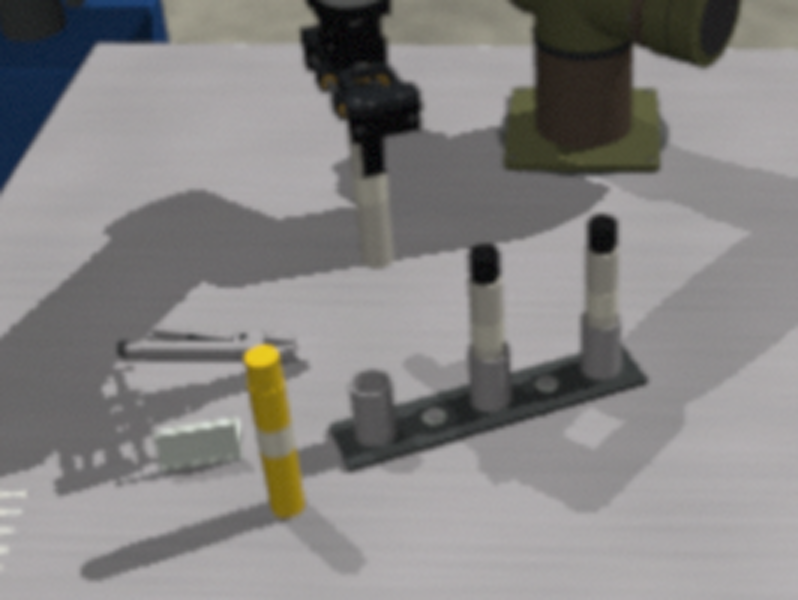

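View pics/w3.png

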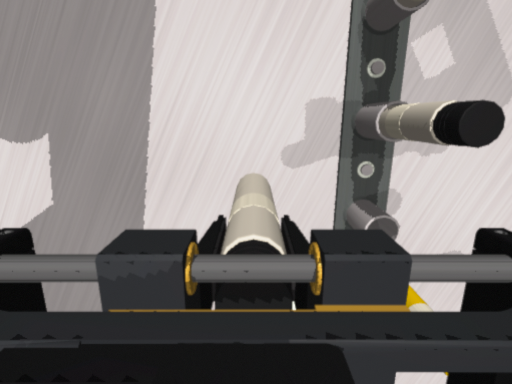

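Call:
send_rows(
  targets=[
    [[2, 0, 0], 0, -1],
    [[3, 0, 0], 0, -1],
    [[3, 0, 0], 0, -1],
    [[1.5, 0, 0], 0, -1],
    [[0.5, 0, 0], 0, -1],
    [[0.2, 0, 0], 0, -1],
    [[0.2, 0, 0], 0, -1],
    [[0.2, 0, 0], 0, -1],
    [[0, 0, 0], 0, -1],
    [[0, 0, 0], 0, -1],
  ],
)

```text
clock: 13.6
tool_pos: [453.9, -207.5, 121.4]
tool_rot: [0.375, 0.599, -0.375, 0.6]
ft_force: [-0.5, -0.3, -1.3]
finger_gap: 33.8
```

Call:
send_rows(
  targets=[
    [[0.2, 0, 0], 0, -1],
    [[0.2, 0, 0], 0, -1],
    [[0.2, 0, 0], 0, -1],
    [[0, 0, 0], 0, -1],
    [[0, 0, 0], 0, -1],
  ],
)

```text
clock: 14.02
tool_pos: [454.4, -208.0, 118.1]
tool_rot: [0.375, 0.598, -0.375, 0.6]
ft_force: [-4.1, 2.7, 13.3]
finger_gap: 33.5
```

Call:
send_rows(
  targets=[
    [[0, 0, -0.6], 0, -1],
    [[0, 0, -0.6], 0, -1],
    [[0, 0, -0.6], 0, -1],
    [[0, 0, -0.6], 0, -1],
    [[0, 0, -0.6], 0, -1],
    [[0.1, 0, -0.6], 0, -1],
    [[0, 0, 0], 0, -1],
  ],
)

```text
clock: 14.6
tool_pos: [439.4, -176.5, 116.7]
tool_rot: [0.374, 0.597, -0.376, 0.602]
ft_force: [-1.2, -2.1, 8.3]
finger_gap: 33.8
```

```bash
python3 - <<'E'
from h import *
p,R,o=st();print(p,o['ft_force'],o['wrist_torque'],o['finger_gap'])
q,d=env.grab_frame('scene');save('s4',cv2.resize(q[100:250,120:320],(800,600),interpolation=cv2.INTER_CUBIC))
E
```

```text
[ 439.3734267  -176.52757556  116.7271964 ] [-1.17963898 -2.06618877  8.27418526] [-0.99277259  0.31545303 -0.05538235] 33.76784409637941
```

View pics/s4.png

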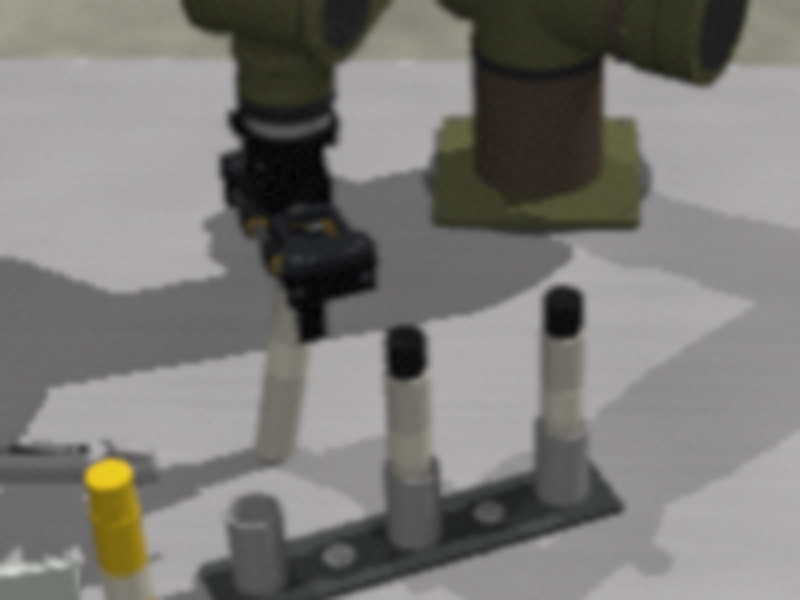

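Call:
send_rows(
  targets=[
    [[0.0, 0, -0.7], 0, -1],
    [[0.1, 0, -0.7], 0, -1],
    [[0.2, 0, -0.8], 0, -1],
    [[0.25, 0, -0.8], 0, -1],
    [[0.3, 0, -0.7], 0, -1],
    [[0.35, 0, -0.7], 0, -1],
    [[0.4, 0, -0.7], 0, -1],
    [[0.4, 0, -0.7], 0, -1],
    [[0, 0, 0], 0, -1],
  ],
)

```text
clock: 15.4
tool_pos: [413.1, -120.6, 95.6]
tool_rot: [0.377, 0.599, -0.374, 0.6]
ft_force: [-3.6, 7.1, 15.1]
finger_gap: 33.5
```

```bash
python3 - <<'E'
from h import *
p,R,o=st();print(p,o['ft_force'],o['wrist_torque'],o['finger_gap'])
q,d=env.grab_frame('scene');save('s5',cv2.resize(q[100:250,120:320],(800,600),interpolation=cv2.INTER_CUBIC))
E
```

```text
[ 413.0561947  -120.56578527   95.58183007] [-3.59724203  7.08748339 15.11648657] [ 0.7383279   0.40573202 -0.01844663] 33.45636600556213
```

View pics/s5.png

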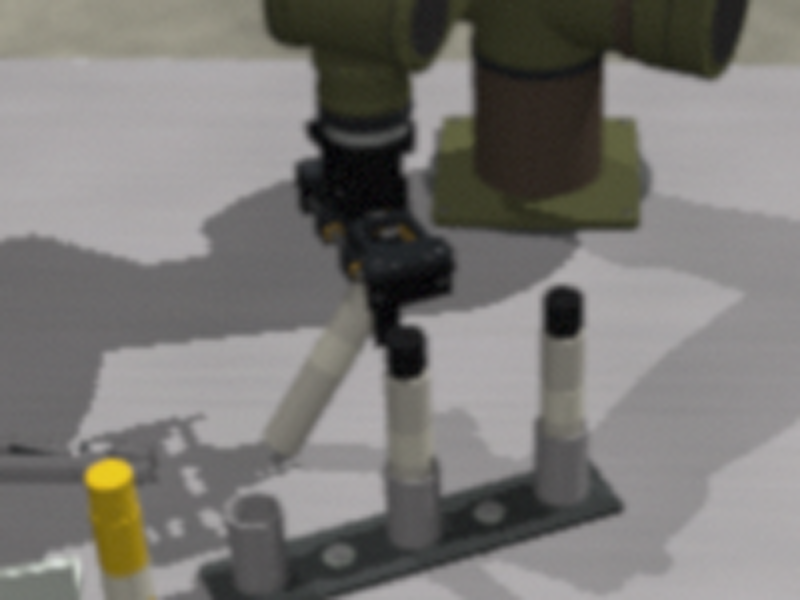

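Call:
send_rows(
  targets=[
    [[0.4, 0, -0.75], 0, -1],
    [[0.45, 0, -0.7], 0, -1],
    [[0.5, 0, -0.7], 0, -1],
    [[0.6, 0, -0.6], 0, -1],
    [[0.6, 0, -0.6], 0, -1],
    [[0.6, 0, -0.5], 0, -1],
    [[0.6, 0, -0.5], 0, -1],
    [[0.7, 0, -0.4], 0, -1],
    [[0.7, 0, -0.4], 0, -1],
    [[0, 0, 0], 0, -1],
  ],
)

```text
clock: 16.28
tool_pos: [388.4, -75.0, 40.0]
tool_rot: [0.375, 0.6, -0.375, 0.599]
ft_force: [0.3, 1.9, 2.0]
finger_gap: 33.2
```

```bash
python3 - <<'E'
from h import *
p,R,o=st();print(p,o['ft_force'],o['wrist_torque'],o['finger_gap'])
q,d=env.grab_frame('scene');save('s6',cv2.resize(q[100:250,120:320],(800,600),interpolation=cv2.INTER_CUBIC))
E
```

```text
[388.37764499 -75.04412483  39.95647614] [0.3347997  1.876634   1.98918978] [ 0.09999135 -0.08840963  0.09306135] 33.23031221223011
```

View pics/s6.png

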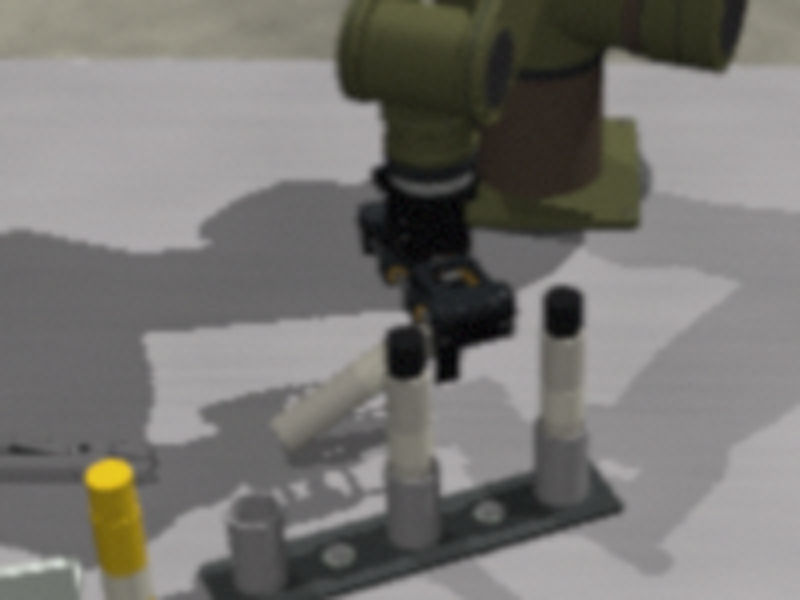

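Call:
send_rows(
  targets=[
    [[0.5, 0, -0.3], 0, -1],
    [[0.5, 0, -0.2], 0, -1],
    [[0.5, 0, -0.2], 0, -1],
    [[0.5, 0, -0.2], 0, -1],
    [[0.5, 0, -0.1], 0, -1],
    [[0, 0, 0], 0, -1],
    [[0, 0, 0], 0, -1],
  ],
)

```text
clock: 16.92
tool_pos: [385.0, -67.2, 16.2]
tool_rot: [0.375, 0.599, -0.376, 0.599]
ft_force: [-1.1, 0.8, 0.4]
finger_gap: 33.5
```

```bash
python3 - <<'E'
from h import *
p,R,o=st();print(p,o['ft_force'],o['wrist_torque'],o['finger_gap'])
q,d=env.grab_frame('scene');save('s7',cv2.resize(q[100:250,120:320],(800,600),interpolation=cv2.INTER_CUBIC))
q,d=env.grab_frame('wrist');save('w7',q)
E
```

```text
[385.03356116 -67.20362643  16.15190475] [-1.13219464  0.81104857  0.3750459 ] [-0.14510867  0.02472156 -0.02806009] 33.46653372354051
```

View pics/s7.png

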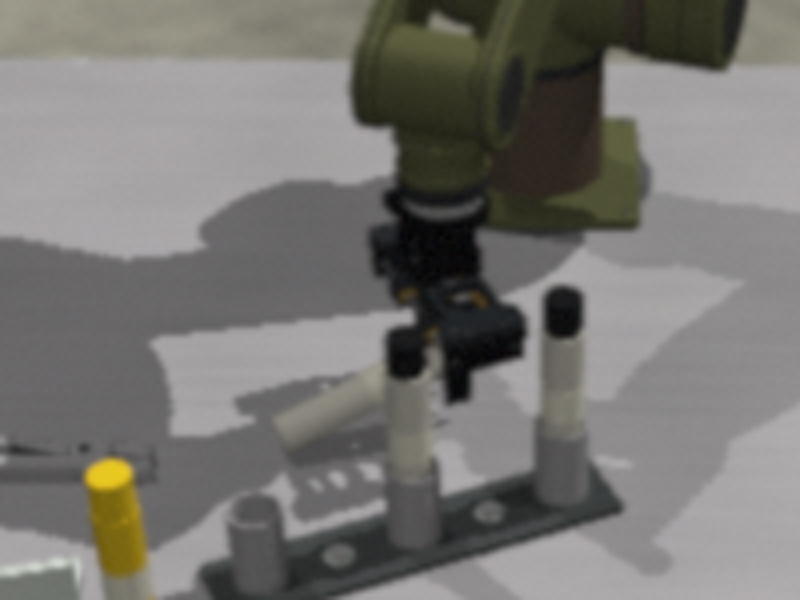

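View pics/w7.png

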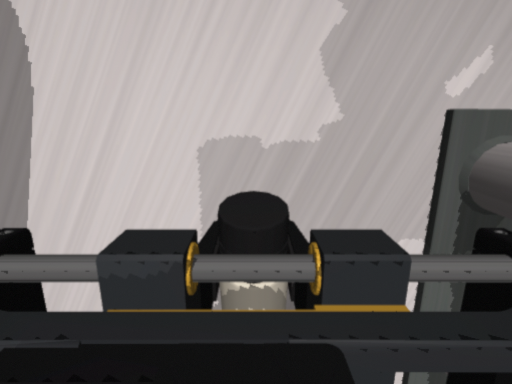

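Call:
send_rows(
  targets=[
    [[0.3, 0, 0], 0, -1],
    [[0.3, 0, 0], 0, -1],
    [[0.3, 0, 0], 0, -1],
    [[0.2, 0, 0], 0, -1],
    [[0, 0, 0], 0, -1],
    [[0, 0, 0], 0, -1],
    [[0, 0, 0], 0, -1],
  ],
)

```text
clock: 17.6
tool_pos: [385.4, -67.3, 5.7]
tool_rot: [0.375, 0.599, -0.375, 0.599]
ft_force: [-0.6, -0.1, 0.2]
finger_gap: 33.1
```

```bash
python3 - <<'E'
from h import *
p,R,o=st();print(p,o['ft_force'],o['wrist_torque'],o['finger_gap'])
q,d=env.grab_frame('scene');save('s8',cv2.resize(q[100:250,120:320],(800,600),interpolation=cv2.INTER_CUBIC))
q,d=env.grab_frame('top');save('t8',cv2.resize(q[120:300,200:440],(800,600),interpolation=cv2.INTER_CUBIC))
E
```

```text
[385.41181396 -67.2515615    5.67950371] [-0.63929766 -0.0526769   0.20652844] [-0.12581265  0.01958127 -0.00142122] 33.09998901960593
```

View pics/s8.png

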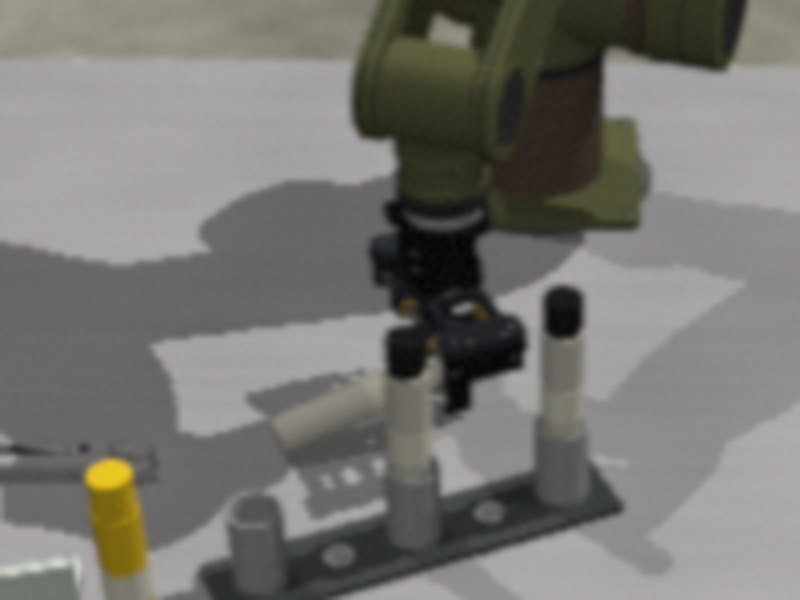

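View pics/t8.png

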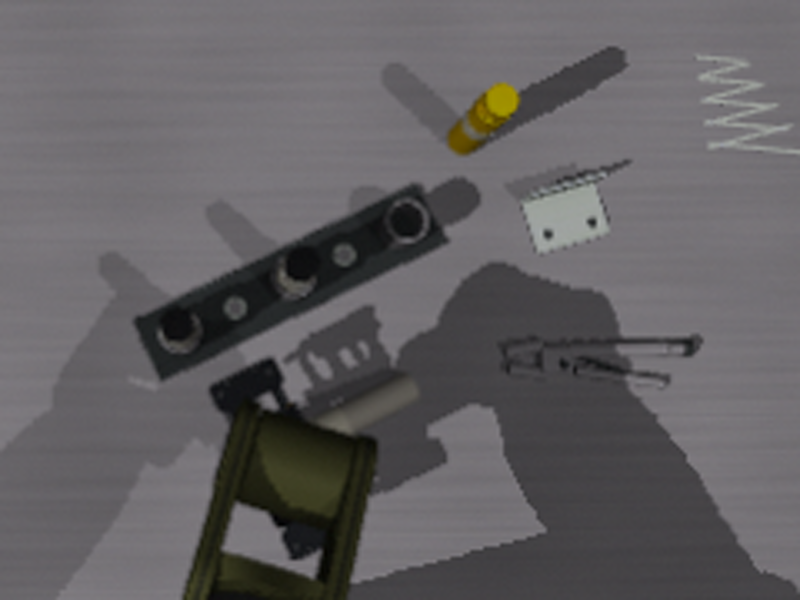

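```bash
python3 - <<'E'
from h import *
q,d=env.grab_frame('scene');cp=env.camera_params('scene')
q2,d2=env.grab_frame('top');c2=env.camera_params('top')
for (n,dd,c) in (('s',d,cp),('t',d2,c2)):
    v,u=np.mgrid[0:384,0:512]; 
    P=np.array([w(c,a,b,dd[b,a]) for b in range(120,300) for a in range(150,350)])
    row=np.array([.436,-.9]);perp=np.array([.9,.436])
    rel=P[:,:2]-np.array([385.3,-67.3]);s=rel@row;t=rel@perp
    for a in range(-70,180,15):
        m=(s>a)&(s<a+15)&(abs(t)<25)&(P[:,2]>5)&(P[:,2]<70)
        if m.sum()>2: print(n,a,m.sum(),P[m,2].max().round(1),np.percentile(P[m,2],80).round(1),t[m].mean().round(1))
E
```

```text
s -25 5 25.5 22.4 18.2
s -10 16 35.7 24.9 19.4
s 5 26 63.2 56.0 15.2
s 20 5 50.2 50.0 16.4
s 50 15 55.8 53.2 7.3
s 65 47 53.2 49.6 10.8
s 80 47 49.4 45.4 9.9
s 95 44 48.0 43.7 10.6
s 110 50 44.9 40.3 11.1
s 125 47 42.5 36.5 10.5
s 140 49 37.2 32.8 9.4
s 155 6 37.7 32.8 -0.8
t 35 8 52.0 50.6 15.2
t 50 19 57.0 53.1 8.4
t 65 37 54.4 51.4 2.0
t 80 40 52.3 47.0 1.7
t 95 45 49.0 44.6 2.6
t 110 44 47.4 41.6 1.7
t 125 41 44.4 37.7 1.4
t 140 34 39.5 35.5 1.7
t 155 4 7.0 6.8 -6.1
t 170 4 8.1 7.0 -1.6
```

Call:
send_rows(
  targets=[
    [[0, 0, 0], 0, -0.27],
    [[0, 0, 0], 0, -0.25],
    [[0, 0, 0], 0, -0.23],
    [[0, 0, 0], 0, -0.2],
    [[0, 0, 0], 0, -0.2],
    [[0, 0, 0], 0, -0.2],
    [[0, 0, 0], 0, -0.2],
    [[0, 0, 0], 0, -0.2],
  ],
)

```text
clock: 18.47
tool_pos: [385.4, -67.1, 5.6]
tool_rot: [0.375, 0.599, -0.375, 0.599]
ft_force: [1.0, -0.2, 1.0]
finger_gap: 38.1
```

```bash
cat > m.py <<'E'
from h import *
q,d=env.grab_frame('scene');cp=env.camera_params('scene')
q2,d2=env.grab_frame('top');c2=env.camera_params('top')
save('sx',cv2.resize(q[100:250,120:320],(800,600),interpolation=cv2.INTER_CUBIC))
p,R,o=st();print(p,o['ft_force'],o['finger_gap'])
row=R[:2,2];perp=R[:2,1]
for (n,dd,c) in (('s',d,cp),('t',d2,c2)):
    P=np.array([w(c,a,b,dd[b,a]) for b in range(80,300) for a in range(150,350) if dd[b,a]>0])
    rel=P[:,:2]-p[:2];s=rel@row;t=rel@perp
    for a in range(-160,180,15):
        m=(s>a)&(s<a+15)&(abs(t)<28)&(P[:,2]>p[2]-25)&(P[:,2]<p[2]+65)&(P[:,2]>5)
        if m.sum()>4: print(n,a,m.sum(),P[m,2].max().round(1),np.percentile(P[m,2],80).round(1),t[m].mean().round(1),t[m].min().round(1),t[m].max().round(1))
E
python3 m.py
```

```text
[385.39349546 -67.16828832   5.6691751 ] [-0.58399121  0.11397833 -0.15320558] 38.30442916412686
s -40 20 28.4 25.2 14.9 11.1 19.6
s -25 11 27.1 23.6 15.7 11.8 25.2
s -10 20 40.6 33.1 11.2 -22.5 27.9
s 5 46 39.3 32.1 10.9 -19.7 27.3
s 50 10 37.9 35.4 5.2 -4.9 15.9
s 65 48 38.5 33.0 10.4 -6.3 19.6
s 80 40 36.9 32.4 10.9 -8.9 19.2
s 95 43 37.5 33.8 10.2 -6.7 22.7
s 110 46 37.1 33.1 10.4 -5.3 21.2
s 125 45 37.3 32.6 11.2 -7.6 24.4
s 140 44 37.6 32.1 7.1 -16.0 18.7
t -160 5 8.0 6.7 5.6 -9.5 13.1
t -145 5 8.3 6.1 4.4 -27.5 26.7
t -130 6 7.8 7.6 -2.8 -25.9 23.7
t -115 8 8.1 6.5 1.3 -23.0 25.3
t -100 5 5.9 5.7 10.8 -0.3 22.2
t -85 5 9.2 6.8 5.2 -9.4 17.8
t 35 6 31.0 29.5 11.5 7.2 14.4
t 50 19 37.6 35.4 8.1 0.3 14.4
t 65 37 39.9 35.1 1.6 -14.1 14.3
t 80 44 40.6 34.8 1.2 -27.5 25.6
t 95 42 39.7 35.2 1.3 -13.9 15.7
t 110 40 35.7 33.2 1.0 -14.3 15.7
t 125 43 38.2 34.0 0.6 -24.5 15.7
t 140 25 36.6 33.0 0.9 -24.6 22.5
t 170 5 6.0 5.8 -4.9 -27.7 23.9
```

View pics/sx.png

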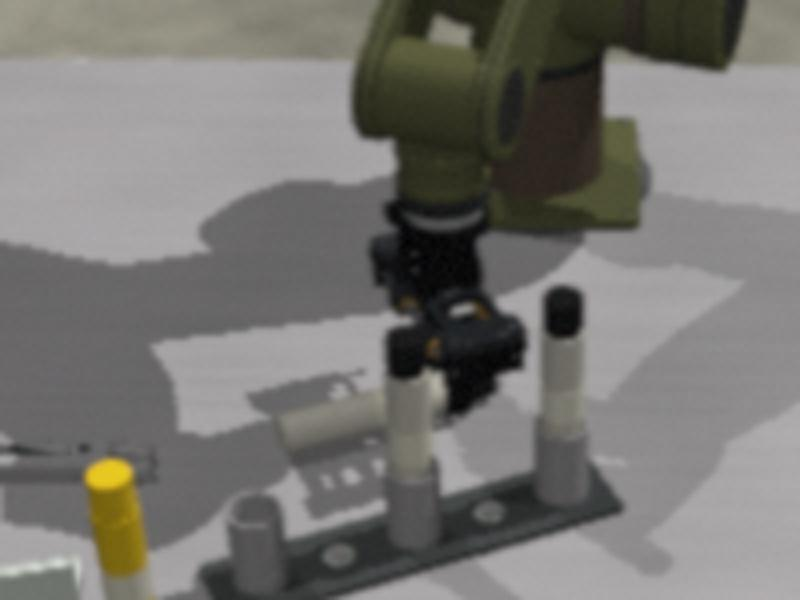

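Call:
send_rows(
  targets=[
    [[0, 0, 0], 0, 0],
    [[0, 0, 0], 0, 0],
    [[0, 0, 1], 0, 0],
    [[0, 0, 1.5], 0, 0],
    [[0, 0, 1.5], 0, 0],
    [[0, 0, 1.2], 0, 0],
    [[0, 0, 0.5], 0, 0],
    [[0, 0, 0], 0, 0],
    [[0, 0, 0], 0, 0],
  ],
)

```text
clock: 19.32
tool_pos: [410.0, -118.5, 5.4]
tool_rot: [0.376, 0.599, -0.376, 0.599]
ft_force: [0.4, -0.3, -1.2]
finger_gap: 47.6
```

```bash
python3 m.py | grep -v '^t -1'
```

```text
[ 409.77350157 -118.02872323    5.35760171] [-0.49669423 -0.30746132 -0.40133332] 47.36678873328392
s -100 29 35.2 31.2 9.6 -8.0 18.6
s -85 36 38.6 31.9 10.7 -12.7 22.1
s -70 30 36.8 31.5 13.6 -3.1 22.2
s -55 22 28.4 26.1 16.1 9.7 21.5
s -40 5 29.4 25.4 14.5 12.4 16.1
s 5 38 68.0 33.6 5.2 -27.7 27.4
s 20 45 38.2 32.2 10.6 -10.5 21.4
s 35 42 36.4 32.3 10.7 -8.9 21.6
s 50 44 37.9 33.3 11.1 -5.0 22.6
s 65 46 39.1 32.9 11.9 -3.8 25.9
s 80 55 38.2 32.8 8.5 -13.9 20.5
t -85 41 38.0 34.5 2.8 -14.1 22.7
t -70 24 35.5 34.1 8.5 -2.9 22.8
t 50 10 34.7 33.5 13.0 6.1 27.3
t 65 25 40.8 33.5 6.6 -8.7 16.0
t 80 33 38.2 34.2 2.2 -14.0 16.7
t 95 9 8.2 6.6 6.9 -15.3 22.7
t 110 8 6.8 6.3 -2.4 -18.2 16.6
t 125 5 5.9 5.6 5.3 -13.8 25.7
t 140 8 6.8 6.5 -9.3 -27.5 16.6
t 170 10 9.9 7.6 3.5 -18.5 24.2
```

View pics/sx.png

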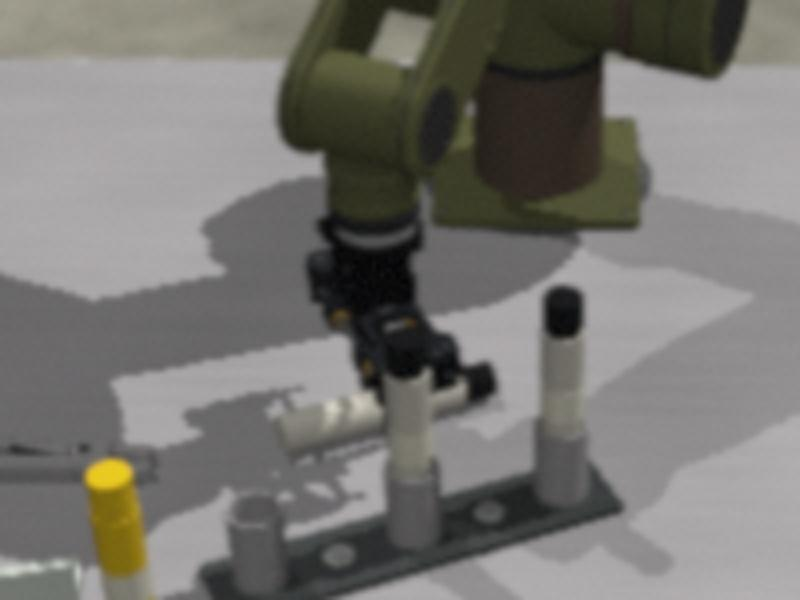

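Call:
send_rows(
  targets=[
    [[0.2, 0, 0], 0, -1],
    [[0, 0, 0], 0, -1],
    [[0, 0, 0], 0, -1],
    [[0, 0, 0], 0, -1],
    [[0, 0, 0], 0, -1],
    [[0, 0, 0], 0, -1],
    [[0, 0, 0], 0, -1],
    [[0, 0, 0], 0, -1],
    [[0, 0, 0], 0, -1],
    [[-0.5, 0, 0], 0, -1],
    [[-1, 0, 0], 0, -1],
    [[-1.5, 0, 0], 0, -1],
  ],
)

```text
clock: 20.42
tool_pos: [409.2, -118.0, 33.4]
tool_rot: [0.375, 0.6, -0.376, 0.598]
ft_force: [0.3, -0.9, -2.5]
finger_gap: 33.5
```

Call:
send_rows(
  targets=[
    [[-2, 0, 0], 0, -1],
    [[-2.5, 0, 0], 0, -1],
    [[-3, 0, 0], 0, -1],
    [[-3, 0, 0], 0, -1],
    [[-3, 0, 0], 0, -1],
    [[-3, 0, 0], 0, -1],
    [[-3, 0, 0], 0, -1],
    [[-3, 0, 0], 0, -1],
    [[-3, 0, 0], 0, -1],
    [[-3, 0, 0], 0, -1],
    [[-2, 0, 0], 0, -1],
    [[-1, 0, 0], 0, -1],
  ],
)

```text
clock: 21.42
tool_pos: [410.8, -118.7, 353.6]
tool_rot: [0.376, 0.597, -0.375, 0.602]
ft_force: [0.4, -0.3, -1.5]
finger_gap: 33.5
```

Call:
send_rows(
  targets=[
    [[0, 0, 0], 0, -1],
    [[0, 0, 0], 0, -1],
    [[0, 0, 0], 0, -1],
    [[0, 0, 0], 0, -1],
    [[0, 0, 0], 0, -1],
    [[0, 0, 0], 0, -1],
  ],
)

```text
clock: 21.92
tool_pos: [409.9, -118.3, 347.4]
tool_rot: [0.375, 0.6, -0.376, 0.598]
ft_force: [-0.5, 0.0, -0.6]
finger_gap: 33.8
```

```bash
sed -i 's/q\[100:250,120:320\],(800,600)/q[60:300,100:420],(800,600)/' m.py; python3 m.py; python3 -c "
from h import *
q,d=env.grab_frame('wrist');save('w9',q)"
```

```text
[ 410.07579783 -118.35620008  347.97814624] [ 0.175828    0.13212621 -1.44762544] 33.5513328722484
s -100 40 378.6 376.4 10.1 -5.8 20.8
s -85 50 379.4 376.7 10.6 -7.3 18.3
s -70 54 380.4 377.1 11.3 -8.9 18.9
s -55 52 380.7 377.6 10.8 -8.2 19.7
s -40 60 381.0 377.6 11.6 -7.9 18.6
s -25 42 381.0 375.5 14.1 1.5 23.0
s -10 78 401.0 388.5 15.7 -20.2 27.5
s 5 98 402.6 383.3 9.2 -24.5 27.8
s 20 59 381.6 377.3 11.6 -7.1 19.3
s 35 59 381.8 376.3 12.3 -7.7 20.7
s 50 61 380.9 376.9 11.5 -8.0 21.7
s 65 64 379.3 377.1 11.9 -7.4 21.4
s 80 69 380.3 375.9 8.8 -16.2 19.8
t -100 51 381.0 377.0 1.4 -14.8 15.3
t -85 80 382.3 377.6 1.0 -15.2 15.8
t -70 61 381.7 379.1 5.7 -11.0 16.6
t -55 25 381.7 376.3 12.3 3.9 16.9
t 65 30 379.5 377.7 11.8 1.1 17.8
t 80 54 381.3 379.1 4.8 -12.5 18.0
```

View pics/sx.png

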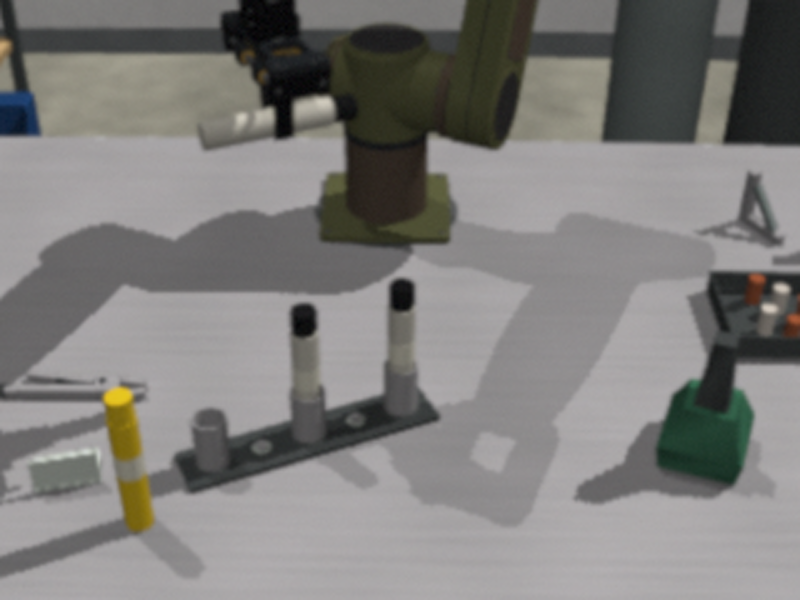

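View pics/w9.png

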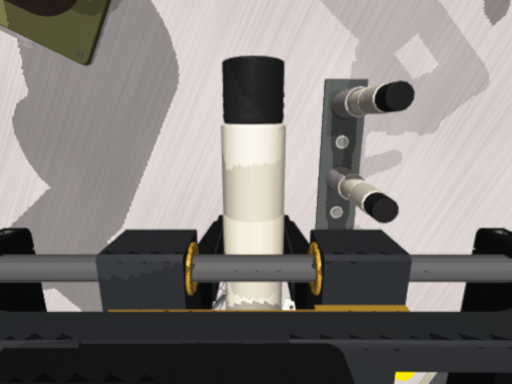

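The wrist view shows the cap at (253,90) flush on the body at row 122, with no neck visible. The tube is level, its axis at z about 362 mm. The other two tubes still stand, and the pliers and bracket have not moved.

```bash
python3 -c "
from h import *
o=env.get_obs();print(o['clock'],abs(o['qd']).max(),o['tool_pos'],o['finger_gap']);print(env.finish_job())"
```

```text
22.0667 0.005462053044119497 [ 410.16200574 -118.40620537  348.24968727] 33.85591254287655
the job is handed in; nothing more can be done
None
```

The job is done and handed in at 22.1 s: the proud cap is fully home and the arm is holding that tube level and still, its axis about 36 cm above the bench.

- **Cap:** I pressed it with the closed fingertips while the tube was still in its socket. It stopped at 198.4 mm and stayed there as the push rose to 23 N. The last wrist picture shows no neck under the cap.
- **Turning it on its side:** The moves could only turn the tool about its pointing axis. So I drew the tube out, pressed its foot on the bench, and tipped it in the grip. I then laid it down, took hold again at its middle and lifted it.
- **Less smooth than planned:** The tube slipped about 25 mm in the fingers while tipping. When I opened them, the cap end dropped about 3 cm onto the bench, with the fingers guiding it.
- **Last checks:** The tube was level to about 1°, the grip was 33.9 mm wide on the 34 mm body, and the joints were practically still. In the final scene picture the other two tubes stand in their sockets, and the pliers, bracket and yellow look-alike appear where they were. The wrist force reading for the held weight was noisy, between -0.6 and -2.5 N, but the pictures confirm the hold.

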